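# Park the tonearm of a record player with the cue lever

### The arm

A 6-joint arm with a two-finger parallel gripper is mounted at the origin on a cart in front of the work surface, level with it; the furniture and walls round the work are solid. World frame = base frame: x ahead of the robot, y to its left, z up, the work surface at z = 0. Lengths are in mm, angles in rad, forces in N, time in s.
With the tool pointing down it reaches from about 350 to 875 mm from the base axis. Payload 4.2 kg.
Tool frame: the origin (TCP) lies at the very end of the fingers, on their centre line; the grasp point (between the pads) lies arm.grip_depth behind it (arm.grip_depth is the distance from the TCP to the grasp point, in mm); z points along the fingers, y is the direction in which the jaws open and shut (so a half turn about z gives the same grasp; the last joint's range is limited). The gripper opens to 85 mm and grips with 20 to 120 N. Pads are 22 mm wide; open, the fingers measure 114 mm over their backs; the gripper's body (76 mm by 85 mm) begins 54 mm behind the grasp point. The pads swing forward as they close: fully open they stand 13 mm farther back than shut.
Start: joints at [-0.967, 0.385, 0.008, 0, -1.194, -0.259], TCP at [211.27, -588.187, 231.312] pointing down, gripper open.
Joint ranges: [-3.14, 3.14], [-1.21, 2.06], [-1.07, 1.41], [-3.16, 2.05], [-2.99, -0.16], [-3.1, 3.1]. Speed limits (rad/s): [2.79, 2.79, 3.14, 3.14, 3.14, 3.14].

### API

Orientations are given as a unit quaternion [x, y, z, w].
In Python, from bench import arm, optics, workorder gives the robot as it stands. The module is installed in compiled form; this text tells all that it offers.
- The arm moves only by the tool play_rows, never from a script. Its arguments are lists of equal length, an entry for each row: "travel": the shift along the tool's x, y, z in m, a list of three; "rotation": the turn, a rotation vector about the tool's x, y, z in rad, a list of three; "grip": the opening, from 0 (shut) to 1 (fully open). In form: {"travel": [[x, y, z], ...], "rotation": [[rx, ry, rz], ...], "grip": [grip, ...]}. A call has 1 to 12 rows; each row shifts and turns the commanded pose from where the row before left it, along the tool's axes as they then stand; what a row does not reach is not made up. A row lasts 1/12 s, in which the tool goes at most 41.7 mm and 7.16 degrees, less where a joint would pass 70% of its speed; a pose out of reach is approached as far as the arm can. A call is refused whole if a number of a shift passes 0.0417 or a number of a turn 0.125, either way. A call with a gripper value outside its range is refused whole. The fingers move at their own pace and stop on an object; the grip force is fixed at half the most. Time passes only in rows, so rows that do not move let the fingers close. It gives the time, the measured TCP pose, the force and the opening at its end, in the units of the state.
- arm.read_state(): the state, without advancing time (a new reading comes with each control period).
- optics.get_image(name): name is "scene" or "top" or "wrist"; returns a dict with "image" (420x560x3 uint8, blue, green, red), "depth" (420x560 float32, mm along the optical axis (not along the pixel's ray), 0 where there is no reading), "camera_matrix" (3x3 intrinsics, pixels), "R" (3x3) and "t" (3): a world point X has camera coordinates R X + t; the wrist camera has in their place "hand_eye" (4x4, takes a point from camera to tool coordinates, whose origin is the TCP and whose axes are the flange's). Camera axes: x right, y down, z forward; pixel columns grow to the right and rows downward; lengths in mm; the calibration is good to about 2 mm. A picture is of the moment at which its call begins: read the wrist's pose just before it.
- workorder.job_done(): hands the job in, once; it reports no verdict.
The state is a dict: "clock": time; "joints": joint angles; "joint_vel": joint speeds; "joint_efforts": joint torques, N m; "position": TCP position; "ee_rot": TCP orientation; "contact_force": force on the tool from outside, world axes, zero at the start; "wrist_torque": the same for the moment, N m; "gripper_width": finger opening in mm.
Only numpy, scipy, OpenCV 4.12 (cv2) and the standard library are available. Lean on these libraries where they do the work, as an engineer would, in place of code of your own. Each camera call takes 0.05 s, during which the arm holds its last target. There are 200 camera calls.

### The job

The record has finished and the platter stands still: park the tonearm with a fingertip. Push the cue lever back as far as it goes, so that the arm rises off the record, then push the raised arm sideways by its tube until it stands over its rest, and push the cue lever forward again, all the way, so that the arm comes down into the rest and stays there. Only push, gently: do not pinch or lift the arm by hand, do not drag the stylus over the record, do not touch the record or platter, and leave the small things lying about where they are.

Things in the scene. Friction and masses are not known exactly. Their poses are not given: they have to be found in the camera images.
- turntable: Record player, fixed: wood plinth, dark top plate 320 (x) x 376 (y) mm, 60 mm above the work surface. Origin: footprint centre, at z = 0; -x points to its front (robot's side), +y to its left; turned up to 0.25 rad. In its frame (mm): spindle (10, 55); platter 200 wide with a 175 wide black record, upper face z = 85; arm pivot (110, -125); rest (15, -125); cue lever axle (50, -170).
- tonearm (a joint): Swing of the tonearm about its upright pivot, rad: 0 = over the middle of the rest, tube pointing straight to the front (-x of the turntable); grows as the tip moves left (+y of the turntable), over the record. The stylus is over the record above about 0.57; travel -0.12 to 0.80, no stop at 0. It turns very easily (friction 0.004 N m) and stays where it is left.
- armtube (a joint): Tilt of the tonearm, rad: 0 with the stylus on the record; with the cue lever back 0.06 to 0.067 over the record (the stylus then hangs about 13 mm above it) and 0.08 over the rest; 0.01 when the tube lies in the rest. It sinks by its own small weight when the lever goes forward.
- cue_lever (a joint): Cue lever, rad: 0 = forward (arm let down; the lever leans forward, 35 degrees from upright), 1.2 = fully back (arm raised; the lever leans back, 34 degrees from upright). Its axle lies along the turntable's y axis; it stays where it is left (friction 0.02 N m). A cranked rod on the axle passes under the tube, which begins to rise at about 0.3 rad.
- lever_knob (a point): Centre of the aluminium cross-knob at the end of the cue lever: a lying cylinder 11 mm thick and 16 mm wide (along the turntable's y), 40 mm from the lever's axle, on a steel rod 6 mm thick.
- lever_hinge (a point): On the axle of the cue lever, mid-width, 99 mm above the work surface. The two black bearing cheeks beside the lever reach up to 106 mm above the work surface.
- pivot_top (a point): On the upright swing axis of the tonearm, at the height of the tube's axis with the stylus on the record, 105 mm above the work surface.
- tube_middle (a point): On the axis of the tonearm's bare aluminium tube (9 mm thick), 140 mm from the pivot: a good place to push on the tube's side (the black collar of the headshell begins 160 mm from the pivot). About 105 mm above the work surface with the arm down, 113 to 115 mm with the arm raised.
- stylus (a point): The stylus tip, under the headshell at the front end of the tonearm, about 202 mm from the swing axis.
- spindle_top (a point): Top of the spindle in the middle of the platter, 98 mm above the work surface.
- rest_v (a point): Arm rest: a small aluminium V, open upwards, on a thin steel post right of the platter, 95 mm from the pivot; this point is where the tube's axis lies when parked, 106 mm above the work surface. The V is 13 mm wide between its tips (107 mm above the work surface): a tube let down within 5 mm of its middle slides in. The raised tube passes just above the tips.
- usb_stick: Bystander, loose: USB stick 64 x 18 x 9 mm on the work surface, right of the turntable.
- pick_tin: Bystander, loose: small flat tin 94 x 63 x 21 mm on the work surface, left of the turntable.
- jack_adapter: Bystander, loose: audio jack adapter 50 x 12 x 12 mm lying on the front edge of the turntable's top plate.
- capo: Bystander, loose: black guitar capo 78 x 52 x 14 mm on the work surface, right of the turntable.

How it is judged (in metres and radians):
On the way, in this order (a step that is already met when the one before it is completed fails the run):
1. the cue lever is back and the arm has risen off the record, still over it (value of joint cue_lever above 1 rad and value of joint armtube above 0.04 rad and value of joint tonearm above 0.5 rad), for 0.2 s.
2. the raised arm stands over its rest (value of joint cue_lever above 0.9 rad and value of joint armtube above 0.04 rad and value of joint tonearm between -0.055 and 0.055 rad), for 0.2 s.
At the end, for the whole second after the job is handed in: The arm lies in its rest (swing within 0.025 rad of the middle, tilt between -0.01 and 0.03 rad, still) and the cue lever is forward (under 0.2 rad) (value of joint cue_lever below 0.2 rad and value of joint tonearm between -0.025 and 0.025 rad and value of joint armtube between -0.01 and 0.03 rad and velocity of joint tonearm between -0.05 and 0.05 rad/s); the robot touches nothing.
It fails at once if the stylus is dragged over, or set down elsewhere on, the record (z of stylus in the frame of turntable below 0.089 m and horizontal distance between stylus and spindle_top below 0.1 m and distance of stylus from where it was at the start of the episode above 0.008 m).
It fails at once if the arm is raised by hand and not by the cue lever (value of joint armtube above 0.12 rad or (value of joint armtube above 0.045 rad and value of joint cue_lever below 0.4 rad)).
It fails at once if the arm is pushed roughly (over 12 N) (contact force between any of the arm, the fingers and tonearm above 12 N).
It fails at once if the robot touches the record or platter (contact force between any of the arm, the fingers and platter above 1 N).
It fails at once if a bystander is moved by more than 25 mm (distance of any of usb_stick, capo, pick_tin, jack_adapter from where it was at the start of the episode above 0.025 m).
It also fails if it takes over 54 s, if anything falls off the work surface, if the arm or the gripper's body presses on something with over 40 N, if the wrist force passes 120 N, or if a joint passes its speed limit or range.

## Working session

There is one attempt and no reset: what is moved stays moved. The work goes in short steps, Python scripts to look and compute and a tool call to move; the robot and the scene stay as the last step left them, time stands still between calls to the robot, and variables do not carry over. Pictures are saved under pics/ and viewed, about 8 in all and at most 12, crops included, and the job is handed in when it is done.

Besides the shell and the picture viewer there is one more tool, called as a command line: name --argument value ..., lists and objects as JSON in quotes. play_rows: Moves the arm, as the interface text tells. Its arguments: {"type":"object","properties":{"travel":{"type":"array","items":{"type":"array","items":{"type":"number"}}},"rotation":{"type":"array","items":{"type":"array","items":{"type":"number"}}},"grip":{"type":"array","items":{"type":"number"}}},"required":["travel","rotation","grip"]}

```bash
mkdir -p pics; ls; cat > h.py <<'E'
import numpy as np, cv2
from bench import arm, optics, workorder
from scipy.spatial.transform import Rotation as Ro
def cloud(d):
    K=d["camera_matrix"];z=d["depth"];v,u=np.indices(z.shape)
    P=np.stack([(u-K[0,2])/K[0,0]*z,(v-K[1,2])/K[1,1]*z,z],-1)
    W=(P-d["t"])@d["R"]; W[z==0]=np.nan
    return W
def st():
    s=arm.read_state(); print({k:np.round(s[k],3).tolist() for k in("clock","position","ee_rot","contact_force","gripper_width","joints")}); return s
E
python3 - <<'E'
from h import *
s=st();print(arm.grip_depth)
for n in("top","scene"):
    d=optics.get_image(n);cv2.imwrite(f"pics/{n}1.png",d["image"]);np.savez(n+"1.npz",**d)
    W=cloud(d);print(n,np.nanmin(W,(0,1)),np.nanmax(W,(0,1)), -d["R"].T@d["t"])
E
```

```text
pics
{'clock': 0.0, 'position': [211.085, -587.659, 230.189], 'ee_rot': [-0.171, 0.985, 0.001, -0.0], 'contact_force': [0.921, -0.313, -0.509], 'gripper_width': 85.808, 'joints': [-0.967, 0.386, 0.007, -0.001, -1.194, -0.259]}
18.700000000000003
top [  -29.36906331 -1112.17264032 -1116.5712511 ] [1598.73774565 1152.65040339  720.3931261 ] [ 338.37149359   31.99559516 1093.77272331]
scene [ -520.3479884   -545.82321633 -1129.67452761] [1506.48557196 2649.24308472  618.87609059] [ 594.28533758 -882.95897804  736.12856615]
```

View pics/top1.png

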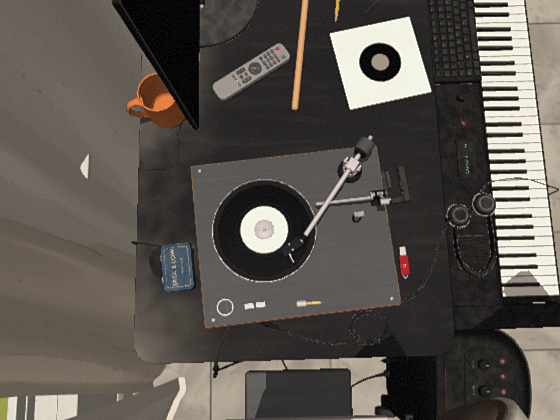

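View pics/scene1.png

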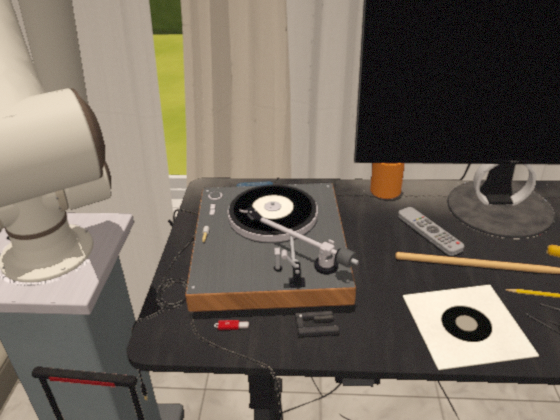

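The top view shows the turntable with corners near (191,166), (378,148), (400,304), (206,327). The spindle is at (264,229), the arm pivot near (349,170), the lever near (380,198) and the headshell near (293,250). The jack is at (308,303) and the capo at (400,185).

```bash
cat > m.py <<'E'
from h import *
d=dict(np.load("top1.npz"));W=cloud(d)
m=(abs(W[...,2]-60)<8)
n,l,s,c=cv2.connectedComponentsWithStats(m.astype(np.uint8));i=1+np.argmax(s[1:,4])
print(s[i],np.nanmedian(W[l==i][:,2]))
# corners: pixels at plate z=60
r=cv2.minAreaRect(W[l==i][:,:2].astype(np.float32));print(r,cv2.boxPoints(r))
def ray(d,u,v,z):
    r=d["R"].T@np.linalg.inv(d["camera_matrix"])@[u,v,1.];o=-d["R"].T@d["t"];return o+r*(z-o[2])/r[2]
for nm,u,v,z in(("c",191.5,166.5,60),("c",377.5,148,60),("c",400,303.5,60),("c",206,327,60),("spin",264.5,229,98),("knob?",358,215,130)):print(nm,ray(d,u,v,z).round(1),W[int(v),int(u)].round(1))
# record label circle
y=W[...,2]; mm=(abs(W[...,2]-85)<6)
n,l,s,c=cv2.connectedComponentsWithStats(mm.astype(np.uint8));i=1+np.argmax(s[1:,4]);Q=W[l==i]
h=cv2.minEnclosingCircle(Q[:,:2].astype(np.float32));print("platter",h,np.median(Q[:,2]))
a=cv2.resize(d["image"][130:270,270:430],None,fx=5,fy=5,interpolation=cv2.INTER_CUBIC)[:600]
cv2.imwrite("pics/topcrop.png",a)
d2=dict(np.load("scene1.npz"))
b=cv2.resize(d2["image"][195:305,225:365],None,fx=5,fy=5,interpolation=cv2.INTER_CUBIC)
cv2.imwrite("pics/scenecrop.png",b)
E
python3 m.py
```

```text
[  190   147   212   181 20253] 60.320910484013226
((503.96868896484375, 15.36346435546875), (320.837158203125, 376.8995056152344), 5.343293190002441) [[ 326.6982   188.0557 ]
 [ 361.7962  -187.20605]
 [ 681.23914 -157.32877]
 [ 646.1412   217.93298]]
c [641.7 213.1  60. ] [643.3 214.4  58.2]
c [ 670.6 -158.3   60. ] [ 691.5 -169.2   -4.8]
c [ 362.8 -183.2   60. ] [ 363.8 -183.5   58.8]
c [328.8 183.5  60. ] [328.8 183.7  58.7]
spin [505.9  69.1  98. ] [505.9  70.   97.8]
knob? [ 521.9 -102.6  130. ] [ 527.2 -106.5  102.6]
platter ((508.2107238769531, 70.7935562133789), 99.8121109008789) 84.85807272426432
```

View pics/topcrop.png

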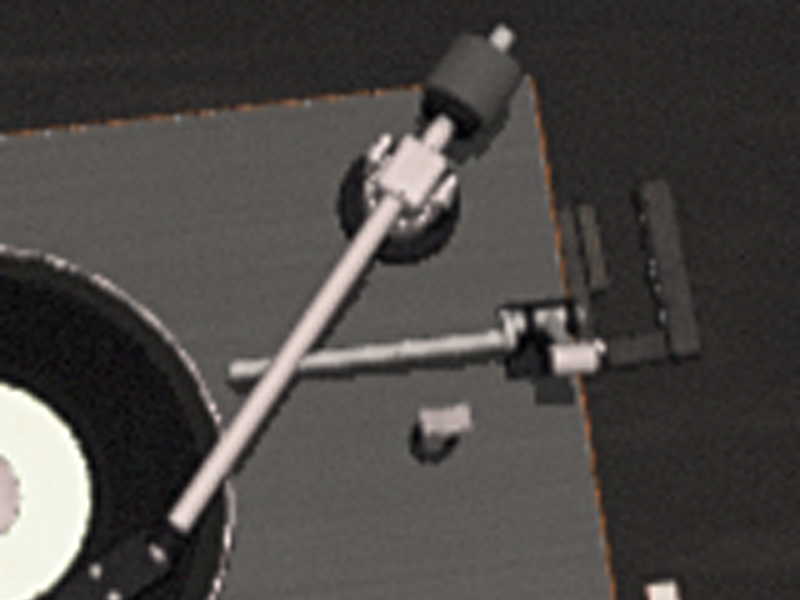

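View pics/scenecrop.png

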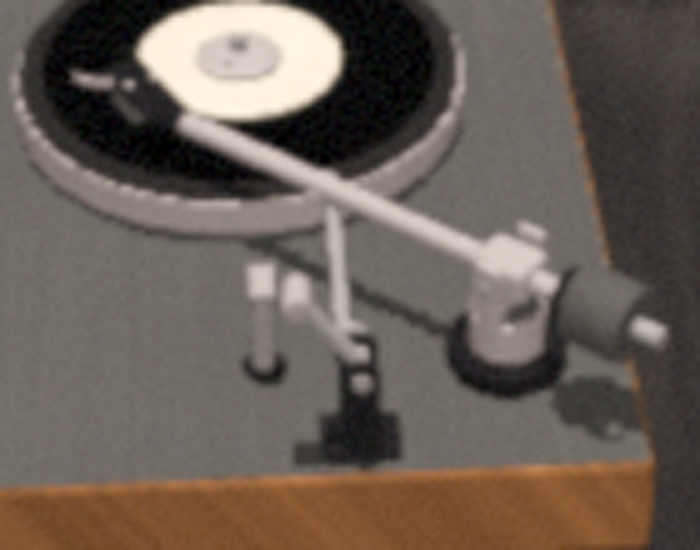

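The crops show the knob at topcrop (575,357), i.e. top-image pixel (385,201), and the tube running from about (395,210) to (178,522). The rest is near (445,418) and the cue rod lies under the tube. Next I'll check the turntable fit against these points.

```bash
cat >> h.py <<'E'
from scipy.optimize import least_squares
def proj(d,X):
    p=d["R"]@np.asarray(X,float)+d["t"];p=d["camera_matrix"]@p;return p[:2]/p[2]
def tt(P,X):
    c,s=np.cos(P[2]),np.sin(P[2]);return np.array([P[0]+c*X[0]-s*X[1],P[1]+s*X[0]+c*X[1],X[2]])
E
cat > fit.py <<'E'
from h import *
T=dict(np.load("top1.npz"));S=dict(np.load("scene1.npz"))
k=40*np.array([-np.sin(.611),np.cos(.611)])
pts={"spin":(10,55,98),"knob":(50+k[0],-170,99+k[1]),"rest":(15,-125,107),"piv":(110,-125,112),"c1":(-160,-188,60),"c2":(-160,188,60),"c3":(160,188,60),"c4":(160,-188,60)}
ot={"spin":(264.5,229),"knob":(385,201.5),"rest":(359,213.5),"piv":(353,165),"c1":(400,303.5),"c2":(206,327),"c3":(191.5,166.5),"c4":(377.5,148)}
os={"spin":(225+238/5,195+43/5),"knob":(225+295/5,195+290/5),"piv":(225+513/5,195+252/5)}
def f(P,all=True):
    return np.concatenate([proj(T,tt(P,pts[n]))-ot[n] for n in ot]+[proj(S,tt(P,pts[n]))-os[n] for n in os])
r=least_squares(f,[503,14.5,.09],loss="soft_l1");print(r.x);print(r.fun.reshape(-1,2).round(1))
P=r.x;np.save("P.npy",P)
for n in ("knob","rest","piv","spin"):print(n,tt(P,pts[n]).round(1))
# tonearm angle from tube pixels
def ray(d,u,v,z):
    r=d["R"].T@np.linalg.inv(d["camera_matrix"])@[u,v,1.];o=-d["R"].T@d["t"];return o+r*(z-o[2])/r[2]
a=ray(T,270+390/5,130+215/5,105);b=ray(T,270+180/5,130+520/5,105);v=b-a
print("theta",-(np.arctan2(v[1],v[0])-P[2]-np.pi), "tube",a,b)
E
python3 fit.py
```

```text
[5.02792109e+02 1.37179032e+01 9.27421803e-02]
[[-0.2 -0.9]
 [ 0.1 -0. ]
 [ 0.8 -0.1]
 [-0.1 -1.2]
 [ 2.7  1. ]
 [-1.4  1.5]
 [-1.3 -1.4]
 [-0.1 -4.3]
 [-0.6 -2.3]
 [-0.3  1.4]
 [-1.2  0.2]]
knob [ 545.5 -153.   131.8]
rest [ 529.3 -109.4  107. ]
piv [ 623.9 -100.6  112. ]
spin [507.7  69.4  98. ]
theta 0.7206350834162745 tube [608.19028736 -91.28127423 105.        ] [493.33717956  -7.91027296 105.        ]
```

play_rows --travel '[[0,0,0],[0,0,0],[0,0,0],[-0.01,0.012,0],[-0.023,0.027,0],[-0.023,0.027,0],[-0.023,0.027,0],[-0.023,0.027,0],[-0.023,0.027,0],[-0.023,0.027,0],[-0.023,0.027,0],[-0.023,0.027,0]]' --rotation '[[0,0,0.084],[0,0,0.084],[0,0,0.083],[0,0,0],[0,0,0],[0,0,0],[0,0,0],[0,0,0],[0,0,0],[0,0,0],[0,0,0],[0,0,0]]' --grip '[0,0,0,0,0,0,0,0,0,0,0,0]'

```text
clock: 1.1
position: [383.5, -340.7, 231.2]
ee_rot: [-0.048, 0.999, 0.0, -0.0]
contact_force: [0.6, -0.1, 0.2]
gripper_width: -0.4
```

play_rows --travel '[[-0.023,0.027,0],[-0.023,0.027,0],[-0.023,0.027,0],[-0.023,0.027,0],[-0.023,0.027,0],[-0.02,0.02,0],[-0.01,0.015,0],[0,0,0.03],[0,0,0.02],[0,0,0]]' --rotation '[[0,0,0],[0,0,0],[0,0,0],[0,0,0],[0,0,0],[0,0,0],[0,0,0],[0,0,0],[0,0,0],[0,0,0]]' --grip '[0,0,0,0,0,0,0,0,0,0]'

```text
clock: 1.93
position: [508.3, -158.6, 176.8]
ee_rot: [-0.048, 0.999, 0.001, -0.005]
contact_force: [-0.8, 1.0, -0.6]
gripper_width: -0.0
```

```bash
cat >> h.py <<'E'
def intt(p,P=None):
    P=np.load("P.npy") if P is None else P
    c,s=np.cos(P[2]),np.sin(P[2]);d=np.asarray(p)[...,:2]-P[:2]
    return np.stack([c*d[...,0]+s*d[...,1],-s*d[...,0]+c*d[...,1],np.asarray(p)[...,2]],-1)
E
python3 - <<'E'
from h import *
s=st();print("tt",intt(s["position"]).round(1))
d=optics.get_image("wrist");d2=optics.get_image("scene")
print(d["hand_eye"].round(2),d["camera_matrix"].round(1))
W=intt(cloud(d2))
m=(W[...,2]>176)&(W[...,2]<215)&(abs(W[...,0])<60)&(abs(W[...,1]+170)<60)
Q=W[m];print(len(Q),np.percentile(Q,[0,2,50,98,100],axis=0).round(1))
a=cv2.resize(d2["image"][150:310,210:370],None,fx=3.5,fy=3.5,interpolation=cv2.INTER_CUBIC)
cv2.imwrite("pics/s2.png",np.hstack([a,cv2.resize(d["image"],None,fx=.4,fy=.4)[:160].repeat(1,0)] if 0 else [a]))
cv2.imwrite("pics/w2.png",d["image"])
E
```

```text
{'clock': 1.933, 'position': [508.265, -158.558, 176.794], 'ee_rot': [-0.048, 0.999, 0.001, -0.005], 'contact_force': [-0.797, 1.034, -0.636], 'gripper_width': -0.018, 'joints': [0.001, 0.281, -0.292, -0.002, -1.008, -1.476]}
tt [ -10.5 -172.   176.8]
[[-0.0000e+00 -9.4000e-01 -3.3000e-01  8.5080e+01]
 [ 1.0000e+00 -0.0000e+00 -0.0000e+00 -1.3000e-01]
 [-0.0000e+00 -3.3000e-01  9.4000e-01 -1.4269e+02]
 [ 0.0000e+00  0.0000e+00  0.0000e+00  1.0000e+00]] [[319.4   0.  278.3]
 [  0.  319.4 205.6]
 [  0.    0.    1. ]]
166 [[ -19.4 -190.   178.8]
 [ -18.5 -188.5  180.2]
 [  -8.  -184.5  197. ]
 [   2.2 -177.6  212.2]
 [   2.5 -177.4  214.5]]
```

View pics/w2.png

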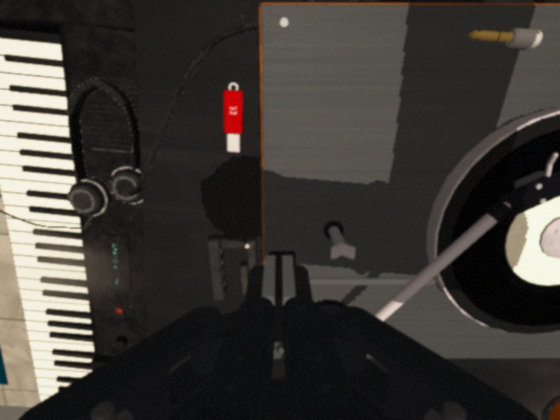

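The wrist view shows the shut fingers pointing at the plinth's right edge, in front of the lever. The tube's front end is at (500,212) and the rest at (340,240). The finger is 22 mm wide in depth and agrees with the TCP to within 2 mm. Next I descend and push the lever.

play_rows --travel '[[0,0.001,0.025],[0,0.001,0.024],[0,0,0],[-0.008,0,0],[-0.008,0,0],[-0.006,0,0],[-0.006,0,0],[-0.006,0,0],[-0.006,0,0],[-0.006,0,0],[-0.006,0,0],[0,0,0]]' --rotation '[[0,0,0],[0,0,0],[0,0,0],[0,0,0],[0,0,0],[0,0,0],[0,0,0],[0,0,0],[0,0,0],[0,0,0],[0,0,0],[0,0,0]]' --grip '[0,0,0,0,0,0,0,0,0,0,0,0]'

```text
clock: 3.03
position: [572.5, -153.7, 140.9]
ee_rot: [-0.049, 0.999, -0.002, 0.011]
contact_force: [3.3, 2.2, 15.6]
gripper_width: 0.2
```

play_rows --travel '[[-0.004,0,0],[-0.004,0,0],[-0.002,0,0],[0,0,0]]' --rotation '[[0,0,0],[0,0,0],[0,0,0],[0,0,0]]' --grip '[0,0,0,0]'

```text
clock: 3.37
position: [575.4, -152.4, 134.7]
ee_rot: [-0.047, 0.999, -0.0, 0.002]
contact_force: [-0.1, 0.6, -0.1]
gripper_width: 0.1
```

```bash
python3 - <<'E'
from h import *
s=st();print("tt",intt(s["position"]).round(1))
d2=optics.get_image("scene")
a=cv2.resize(d2["image"][170:300,215:365],None,fx=4,fy=4,interpolation=cv2.INTER_CUBIC)
cv2.imwrite("pics/s3.png",a)
E
```

```text
{'clock': 3.367, 'position': [575.447, -152.371, 134.663], 'ee_rot': [-0.047, 0.999, -0.0, 0.002], 'contact_force': [-0.129, 0.647, -0.107], 'gripper_width': 0.144, 'joints': [0.013, 0.416, -0.203, 0.001, -0.946, -1.49]}
tt [  57.  -172.1  134.7]
```

View pics/s3.png

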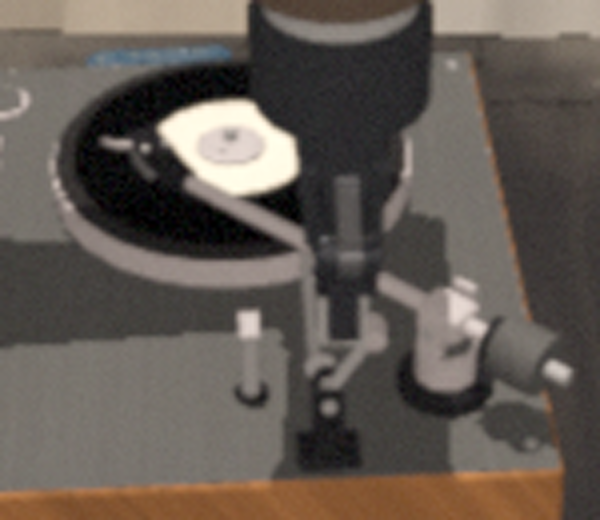

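The lever is fully back: the knob sits right of the finger at (377,330) and the tube is lifted by the rod. I'll retreat, go up, then cross to the inner side of the tube.

play_rows --travel '[[0.008,0,0],[0.008,0,0],[0,0,-0.02],[0,0,-0.025],[0.003,0.02,0],[0.004,0.03,0],[0.003,0.03,0],[0.003,0.03,0],[0.001,0.03,0],[0,0.02,0],[0,0,0],[0,0,0]]' --rotation '[[0,0,0],[0,0,0],[0,0,0],[0,0,0],[0,0,0],[0,0,0],[0,0,0],[0,0,0],[0,0,0],[0,0,0],[0,0,0],[0,0,0]]' --grip '[0,0,0,0,0,0,0,0,0,0,0,0]'

```text
clock: 4.42
position: [527.1, 4.5, 177.2]
ee_rot: [-0.048, 0.999, -0.0, -0.0]
contact_force: [-0.1, -0.5, -0.2]
gripper_width: 0.3
```

play_rows --travel '[[0,0,0],[0,0,0],[0,0,0],[0,0,0],[0,0,0],[0,0,0],[0,0,0],[0,0,0]]' --rotation '[[0,0,0.12],[0,0,0.12],[0,0,0.12],[0,0,0.12],[0,0,0.12],[0,0,0.12],[0,0,0],[0,0,0]]' --grip '[0,0,0,0,0,0,0,0]'

```text
clock: 5.08
position: [527.8, 3.0, 177.1]
ee_rot: [0.307, 0.952, -0.0, -0.0]
contact_force: [0.4, 0.2, -0.5]
gripper_width: -0.0
```

```bash
python3 - <<'E'
from h import *
s=st();print("tt",intt(s["position"]).round(1))
R=Ro.from_quat(s["ee_rot"]).as_matrix();P=np.load("P.npy");print("tool y angle from y_tt",np.arctan2(R[1,1],R[0,1])-P[2]-np.pi/2)
d=optics.get_image("wrist");d2=optics.get_image("scene")
a=cv2.resize(d2["image"][170:300,215:365],None,fx=3,fy=3,interpolation=cv2.INTER_CUBIC)
b=cv2.resize(d["image"],(520,390))[:,100:]
cv2.imwrite("pics/s4.png",np.hstack([a[:390,:380],b]))
E
```

```text
{'clock': 5.083, 'position': [527.799, 2.967, 177.11], 'ee_rot': [0.307, 0.952, -0.0, -0.0], 'contact_force': [0.4, 0.199, -0.513], 'gripper_width': -0.037, 'joints': [0.313, 0.269, -0.309, 0.0, -0.994, -2.509]}
tt [ 23.9 -13.  177.1]
tool y angle from y_tt -0.7174371264661747
```

View pics/s4.png

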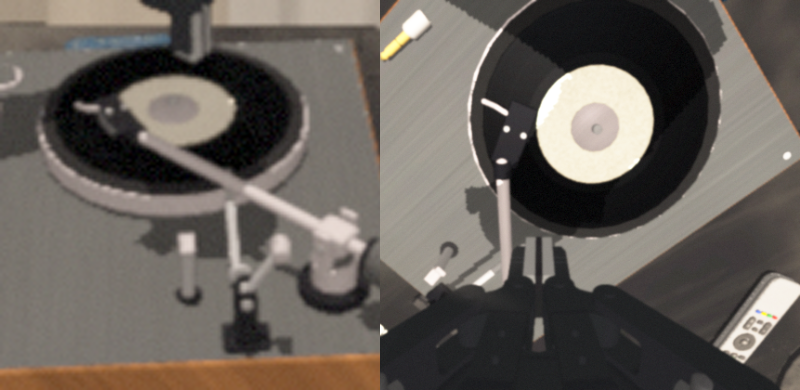

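The lever is back, the arm is raised over the record, and the finger stands inside the tube with a gap of about 8 mm. I'll widen the gap slightly and descend.

play_rows --travel '[[-0.003,0.004,0.01],[0,0,0.02],[0,0,0.02],[0,0,0.015],[0,0,0.006],[0,0,0],[0,0,0],[0,0,0]]' --rotation '[[0,0,0],[0,0,0],[0,0,0],[0,0,0],[0,0,0],[0,0,0],[0,0,0],[0,0,0]]' --grip '[0,0,0,0,0,0,0,0]'

```text
clock: 5.85
position: [533.8, 5.8, 107.1]
ee_rot: [0.308, 0.951, 0.0, 0.001]
contact_force: [0.7, -0.1, 0.2]
gripper_width: -0.1
```

```bash
cat > chk.py <<'E'
from h import *
import sys
s=st();q=intt(s["position"]);R=Ro.from_quat(s["ee_rot"]).as_matrix();P=np.load("P.npy")
th=-(np.arctan2(R[1,1],R[0,1])-P[2]-np.pi/2);v=q[:2]-[110,-125]
print("tt",q.round(1),"th",round(th,3),"along",v@[-np.cos(th),np.sin(th)],"normal",v@[np.sin(th),np.cos(th)])
d=optics.get_image("scene");np.savez("sc.npz",**d)
W=intt(cloud(d))
# tube points: height band between pivot and headshell, from scene depth
m=(W[...,2]>100)&(W[...,2]<124)&(W[...,0]>-80)&(W[...,0]<85)&(W[...,1]>-135)&(d["image"].min(-1)>120)
Q=W[m];rel=Q[:,:2]-[110,-125];a=np.arctan2(rel[:,1],-rel[:,0]);r=np.hypot(*rel.T)
k=(r>35)&(r<150)
h,e=np.histogram(a[k],np.arange(-.2,1,.05));print(h)
md=e[h.argmax()]+.025;kk=k&(abs(a-md)<.06)
print("tube ang",np.median(a[kk]),kk.sum(),[(lo,np.round(np.median(Q[kk&(r>lo)&(r<lo+20)],0),1).tolist()) for lo in(50,90,120) if (kk&(r>lo)&(r<lo+20)).any()])
E
python3 chk.py
```

```text
{'clock': 5.85, 'position': [533.834, 5.774, 107.142], 'ee_rot': [0.308, 0.951, 0.0, 0.001], 'contact_force': [0.661, -0.069, 0.197], 'gripper_width': -0.129, 'joints': [0.315, 0.358, -0.384, 0.0, -0.827, -2.512]}
tt [ 30.2 -10.8 107.1] th 0.718 along 135.2696421441307 normal 33.46066757452209
[ 0  4 10  4  9 14  3  4  4  3  4  4  2  2  4  5 12 76 99 13  1  1  2]
tube ang 0.7068521227320481 177 [(50, [64.1, -84.4, 110.4]), (90, [33.8, -61.9, 112.8]), (120, [10.4, -40.3, 114.9])]
```

play_rows --travel '[[0,-0.004,0],[0,-0.004,0],[0,-0.003,0],[0,-0.002,0],[0.0005,-0.003,0],[0.0006,-0.0041,0],[0.0006,-0.0041,0],[0.0006,-0.0041,0],[0.0006,-0.0041,0],[0.0006,-0.0041,0],[0.0006,-0.0041,0],[0,0,0]]' --rotation '[[0,0,0],[0,0,0],[0,0,0],[0,0,0],[0,0,-0.02],[0,0,-0.03],[0,0,-0.03],[0,0,-0.03],[0,0,-0.03],[0,0,-0.03],[0,0,-0.03],[0,0,0]]' --grip '[0,0,0,0,0,0,0,0,0,0,0,0]'

```text
clock: 6.9
position: [507.5, -26.9, 106.6]
ee_rot: [0.211, 0.977, 0.0, 0.0]
contact_force: [-0.2, -0.1, -0.1]
gripper_width: -0.5
```

```bash
python3 chk.py
```

```text
{'clock': 6.9, 'position': [507.471, -26.851, 106.645], 'ee_rot': [0.211, 0.977, 0.0, 0.0], 'contact_force': [-0.205, -0.086, -0.064], 'gripper_width': -0.497, 'joints': [0.267, 0.321, -0.445, -0.0, -0.804, -2.263]}
tt [  0.9 -40.8 106.6] th 0.518 along 136.46691243746417 normal 19.08062250118819
[  1   2  12   5   7  15   2   4   3   4   2   5   9  92 102  16   6   0
   1   1   0   0   0]
tube ang 0.5030362226689526 202 [(50, [57.6, -95.8, 111.1]), (90, [22.3, -77.1, 113.3]), (120, [-3.2, -60.9, 115.0])]
```

play_rows --travel '[[0.0006,-0.0041,0],[0.0006,-0.0041,0],[0.0006,-0.0041,0],[0.0006,-0.0041,0],[0.0006,-0.0041,0],[0.0006,-0.0041,0],[0.0006,-0.0041,0],[0.0006,-0.0041,0],[0.0006,-0.0041,0],[0.0006,-0.0041,0],[0.0004,-0.0027,0],[0,0,0]]' --rotation '[[0,0,-0.03],[0,0,-0.03],[0,0,-0.03],[0,0,-0.03],[0,0,-0.03],[0,0,-0.03],[0,0,-0.03],[0,0,-0.03],[0,0,-0.03],[0,0,-0.03],[0,0,-0.02],[0,0,0]]' --grip '[0,0,0,0,0,0,0,0,0,0,0,0]'

```text
clock: 7.95
position: [489.5, -66.7, 106.4]
ee_rot: [0.053, 0.999, 0.0, 0.0]
contact_force: [-0.7, -0.8, 0.3]
gripper_width: -0.0
```

```bash
python3 chk.py
```

```text
{'clock': 7.95, 'position': [489.462, -66.679, 106.399], 'ee_rot': [0.053, 0.999, 0.0, 0.0], 'contact_force': [-0.716, -0.819, 0.275], 'gripper_width': -0.04, 'joints': [0.194, 0.3, -0.478, -0.0, -0.792, -1.871]}
tt [-20.7 -78.8 106.4] th 0.199 along 137.27389900050824 normal 19.390445853236177
[  1   4  10   4  14  12  31 174  57   9   2   0   3   3   4   3   6   6
   4   4   6   2   0]
tube ang 0.1813098173602702 259 [(50, [49.7, -114.7, 111.3]), (90, [12.5, -106.8, 114.8]), (120, [-16.3, -101.1, 116.6])]
```

play_rows --travel '[[0.0003,-0.0021,0],[0.0003,-0.0021,0],[0.0003,-0.0021,0],[0.0003,-0.0021,0],[0.0003,-0.0021,0],[0.0003,-0.0021,0],[0.0003,-0.0021,0],[0.0003,-0.0021,0],[0.0003,-0.0021,0],[0.0002,-0.0014,0],[0.0002,-0.0014,0],[0,0,0]]' --rotation '[[0,0,-0.015],[0,0,-0.015],[0,0,-0.015],[0,0,-0.015],[0,0,-0.015],[0,0,-0.015],[0,0,-0.015],[0,0,-0.015],[0,0,-0.015],[0,0,-0.01],[0,0,-0.01],[0,0,0]]' --grip '[0,0,0,0,0,0,0,0,0,0,0,0]'

```text
clock: 9.0
position: [485.4, -88.3, 106.3]
ee_rot: [-0.025, 1.0, -0.0, -0.0]
contact_force: [0.2, 0.5, 0.3]
gripper_width: -0.1
```

```bash
python3 chk.py; python3 - <<'E'
from h import *
d=optics.get_image("wrist");t=optics.get_image("top")
a=cv2.resize(dict(np.load("sc.npz"))["image"][205:285,215:345],None,fx=3,fy=3,interpolation=cv2.INTER_CUBIC)
b=cv2.resize(t["image"][150:280,280:410],None,fx=3,fy=3,interpolation=cv2.INTER_CUBIC)
c=d["image"][60:300,200:480]; c=cv2.resize(c,(390,334))
L=np.vstack([a,c])[:560]; b=np.vstack([b,np.zeros((L.shape[0]-b.shape[0],b.shape[1],3),np.uint8)])
cv2.imwrite("pics/s5.png",np.hstack([L,b]))
E
```

```text
{'clock': 9.0, 'position': [485.45, -88.297, 106.289], 'ee_rot': [-0.025, 1.0, -0.0, -0.0], 'contact_force': [0.217, 0.451, 0.289], 'gripper_width': -0.055, 'joints': [0.15, 0.3, -0.479, 0.0, -0.792, -1.672]}
tt [ -26.7 -100.   106.3] th 0.044 along 137.678411905783 normal 19.03109140408931
[  0   4  13  49 188  33  12   3   0   4   3   3   5   2   5   3   4   8
   2   8   5   1   0]
tube ang 0.021412202115822877 260 [(50, [48.4, -124.1, 110.6]), (90, [13.7, -122.5, 112.6]), (120, [-20.1, -122.0, 117.0])]
```

View pics/s5.png

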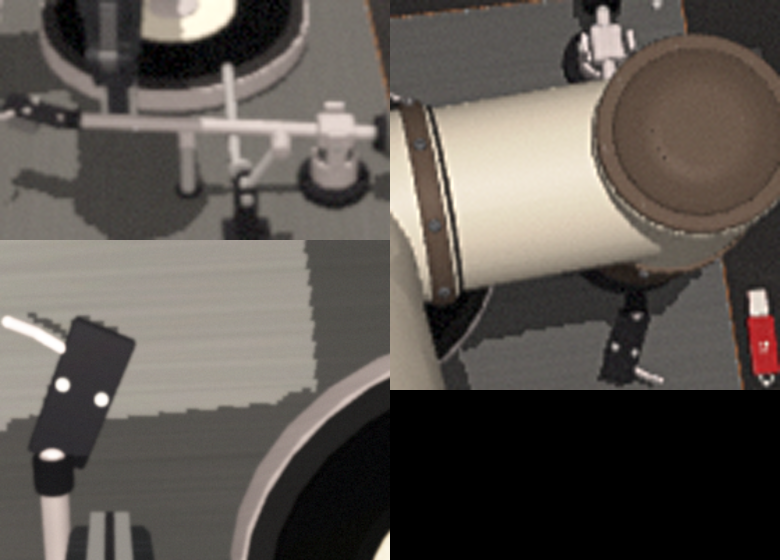

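The arm is almost over the rest: in the scene crop the rest post at (187,160) is under the tube. Finger geometry gives an angle of about 0.04 rad. One small final push is left.

play_rows --travel '[[0.0002,-0.0014,0],[0.0002,-0.0014,0],[0.0002,-0.0014,0],[0.0001,-0.001,0],[0,0,0],[0,0,0],[0,0,0]]' --rotation '[[0,0,-0.01],[0,0,-0.01],[0,0,-0.01],[0,0,-0.008],[0,0,0],[0,0,0],[0,0,0]]' --grip '[0,0,0,0,0,0,0]'

```text
clock: 9.73
position: [485.2, -93.3, 106.3]
ee_rot: [-0.043, 0.999, -0.0, -0.0]
contact_force: [-0.2, -0.1, 0.5]
gripper_width: -0.2
```

```bash
python3 chk.py
```

```text
{'clock': 9.733, 'position': [485.185, -93.323, 106.308], 'ee_rot': [-0.043, 0.999, -0.0, -0.0], 'contact_force': [-0.17, -0.127, 0.488], 'gripper_width': -0.181, 'joints': [0.139, 0.301, -0.478, 0.0, -0.792, -1.623]}
tt [ -27.4 -105.   106.3] th 0.006 along 137.56202375675468 normal 19.22789790173363
[  0   5  31 155  70  11   5   1   0   4   1   5   3   5   3   4   6   4
   6   5   6   1   0]
tube ang -0.015487210290962727 239 [(50, [48.0, -126.6, 112.0]), (90, [11.9, -127.4, 113.3]), (120, [-20.1, -125.6, 116.3])]
```

play_rows --travel '[[0,0.006,0],[0,0.008,0],[0,0,-0.02],[0,0,-0.03],[0,0,-0.025],[0,0.0,0],[0,0,0]]' --rotation '[[0,0,0],[0,0,0],[0,0,0],[0,0,0],[0,0,0],[0,0,0],[0,0,0]]' --grip '[0,0,0,0,0,0,0]'

```text
clock: 10.37
position: [484.8, -78.5, 182.8]
ee_rot: [-0.044, 0.999, 0.0, 0.002]
contact_force: [-1.0, -0.5, -0.0]
gripper_width: 0.2
```

play_rows --travel '[[-0.02,-0.01,0],[-0.03,-0.02,0],[-0.03,-0.02,0],[-0.03,-0.02,0],[-0.017,-0.012,0],[0,0,0],[0,0,0]]' --rotation '[[0,0,0],[0,0,0],[0,0,0],[0,0,0],[0,0,0],[0,0,0],[0,0,0]]' --grip '[0,0,0,0,0,0,0]'

```text
clock: 10.95
position: [617.1, -149.9, 178.6]
ee_rot: [-0.043, 0.999, 0.0, -0.002]
contact_force: [-0.2, 0.5, -0.3]
gripper_width: 0.2
```

```bash
python3 chk.py; python3 - <<'E'
from h import *
d=optics.get_image("wrist")
a=cv2.resize(dict(np.load("sc.npz"))["image"][190:290,215:365],None,fx=2.6,fy=2.6,interpolation=cv2.INTER_CUBIC)
c=cv2.resize(d["image"],(400,300))
cv2.imwrite("pics/s6.png",np.hstack([cv2.copyMakeBorder(a,0,300-a.shape[0],0,0,0),c]))
E
```

```text
{'clock': 10.95, 'position': [617.104, -149.938, 178.594], 'ee_rot': [-0.043, 0.999, 0.0, -0.002], 'contact_force': [-0.202, 0.515, -0.265], 'gripper_width': 0.218, 'joints': [0.016, 0.442, -0.037, -0.001, -1.095, -1.5]}
tt [  98.7 -173.5  178.6] th 0.007 along 10.98930956574811 normal -48.61859421821106
[  0   6  28 161  98   8   0   0   0   3   3   4   5   3   2   5   4   5
   0   0   0   0   0]
tube ang -0.012187962465037429 274 [(50, [49.0, -126.2, 111.4]), (90, [11.9, -126.5, 113.7]), (120, [-20.1, -125.2, 117.1])]
```

View pics/s6.png

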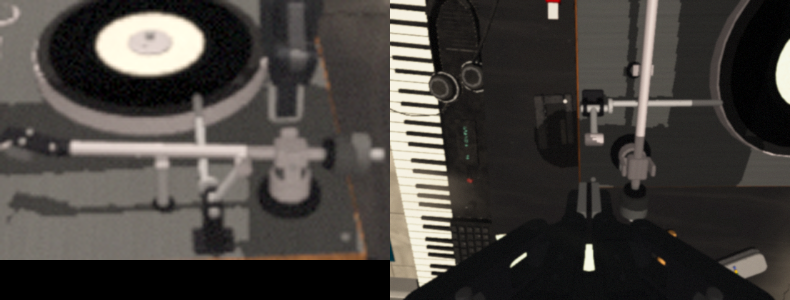

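The wrist view shows the tube at (637,70) centred over its rest at (638,70). The knob is at (594,140), in line with the finger. I descend behind it and push it forward.

play_rows --travel '[[0,0,0.02],[0,0,0.02],[0,0,0.009],[0,0,0],[0,0,0],[0,0,0]]' --rotation '[[0,0,0],[0,0,0],[0,0,0],[0,0,0],[0,0,0],[0,0,0]]' --grip '[0,0,0,0,0,0]'

```text
clock: 11.55
position: [618.2, -149.9, 133.7]
ee_rot: [-0.044, 0.999, -0.0, 0.001]
contact_force: [-0.2, -0.4, 0.8]
gripper_width: 0.2
```

play_rows --travel '[[0.004,0,0],[0.005,0,0],[0.005,0,0],[0.005,0,0],[0.005,0,0],[0.005,0,0],[0.005,0,0],[0.005,0,0],[0.004,0,0],[0.003,0,0],[0.003,0,0],[0,0,0]]' --rotation '[[0,0,0],[0,0,0],[0,0,0],[0,0,0],[0,0,0],[0,0,0],[0,0,0],[0,0,0],[0,0,0],[0,0,0],[0,0,0],[0,0,0]]' --grip '[0,0,0,0,0,0,0,0,0,0,0,0]'

```text
clock: 12.55
position: [567.6, -154.3, 132.5]
ee_rot: [-0.043, 0.999, 0.0, -0.0]
contact_force: [0.2, -0.1, 0.9]
gripper_width: -0.2
```

```bash
python3 chk.py
```

```text
{'clock': 12.55, 'position': [567.625, -154.28, 132.55], 'ee_rot': [-0.043, 0.999, 0.0, -0.0], 'contact_force': [0.193, -0.088, 0.908], 'gripper_width': -0.243, 'joints': [0.01, 0.41, -0.219, -0.0, -0.942, -1.494]}
tt [  49.  -173.3  132.5] th 0.006 along 60.695739820396156 normal -48.66759555955158
[  0   6  18 124  42   0   0   0   0   0   0   0   0   0   0   0   0   0
   0   0   0   0   0]
tube ang -0.015650507675639375 179 [(90, [10.0, -126.9, 108.1]), (120, [-18.6, -126.7, 108.8])]
```

The arm has come down by 6 to 8 mm. About 5 mm of lever travel is left.

play_rows --travel '[[0.002,0,0],[0.0015,0,0],[0.001,0,0],[0.001,0,0],[0,0,0],[0,0,0]]' --rotation '[[0,0,0],[0,0,0],[0,0,0],[0,0,0],[0,0,0],[0,0,0]]' --grip '[0,0,0,0,0,0]'

```text
clock: 13.1
position: [562.9, -154.8, 132.1]
ee_rot: [-0.043, 0.999, 0.0, -0.001]
contact_force: [0.1, -0.4, -0.0]
gripper_width: -0.4
```

```bash
python3 chk.py
```

```text
{'clock': 13.1, 'position': [562.948, -154.78, 132.079], 'ee_rot': [-0.043, 0.999, 0.0, -0.001], 'contact_force': [0.062, -0.37, -0.036], 'gripper_width': -0.413, 'joints': [0.009, 0.404, -0.23, -0.0, -0.937, -1.493]}
tt [  44.3 -173.3  132.1] th 0.006 along 65.41295008513742 normal -48.741780039247885
[  0   3  29 118  48   0   0   0   0   0   0   0   0   0   0   0   0   0
   0   0   0   0   0]
tube ang -0.01648841787808381 193 [(50, [59.5, -126.5, 105.8]), (90, [10.0, -126.9, 108.2]), (120, [-18.8, -126.2, 108.8])]
```

play_rows --travel '[[0.001,0,0],[0.0005,0,0],[0,0,0],[0,0,0]]' --rotation '[[0,0,0],[0,0,0],[0,0,0],[0,0,0]]' --grip '[0,0,0,0]'

```text
clock: 13.48
position: [561.9, -154.9, 132.4]
ee_rot: [-0.043, 0.999, -0.0, 0.0]
contact_force: [0.5, 0.3, -0.7]
gripper_width: -0.5
```

play_rows --travel '[[-0.008,0,0],[-0.012,0,0],[-0.01,0,0],[0,0,0],[0,0,-0.02],[0,0,-0.03],[0,0,-0.035],[0,0,-0.035],[0,0,0],[0,0,0],[0,0,0]]' --rotation '[[0,0,0],[0,0,0],[0,0,0],[0,0,0],[0,0,0],[0,0,0],[0,0,0],[0,0,0],[0,0,0],[0,0,0],[0,0,0]]' --grip '[0,0,0,0,0,0,0,0,0,0,0]'

```text
clock: 14.4
position: [591.1, -152.0, 251.7]
ee_rot: [-0.043, 0.999, 0.0, -0.001]
contact_force: [0.0, -0.3, -1.1]
gripper_width: 0.3
```

```bash
python3 chk.py; python3 - <<'E'
from h import *
d=optics.get_image("wrist");S=dict(np.load("sc.npz"));P=np.load("P.npy")
for ph in(-35,-25,-15):
    p=np.radians(ph);print(ph,(proj(S,tt(P,(50+40*np.sin(p),-170,99+40*np.cos(p))))-[215,190]).round(1)*2.6)
a=cv2.resize(S["image"][190:290,215:365],None,fx=2.6,fy=2.6,interpolation=cv2.INTER_CUBIC)
c=cv2.resize(d["image"],(400,300))
cv2.imwrite("pics/s7.png",np.hstack([cv2.copyMakeBorder(a,0,300-a.shape[0],0,0,0),c]))
E
```

```text
{'clock': 14.4, 'position': [591.088, -152.019, 251.701], 'ee_rot': [-0.043, 0.999, 0.0, -0.001], 'contact_force': [0.036, -0.263, -1.054], 'gripper_width': 0.266, 'joints': [0.013, 0.347, 0.004, -0.001, -1.228, -1.497]}
tt [  72.6 -173.2  251.7] th 0.006 along 37.12966030513106 normal -48.43481651817891
[  0   1  39 152  65   7   0   0   0   0   0   0   0   1   1   1   0   0
   0   0   0   0   0]
tube ang -0.019665059768120025 248 [(50, [49.9, -127.1, 107.2]), (90, [10.1, -127.0, 107.8]), (120, [-18.8, -126.6, 108.8])]
-35 [178.62 167.44]
-25 [187.2  163.02]
-15 [196.56 160.16]
```

View pics/s7.png

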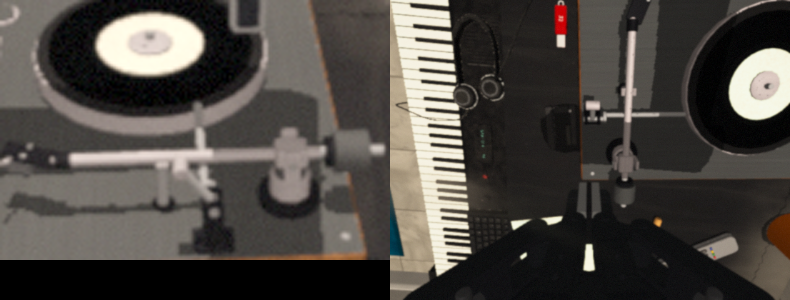

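The knob is at (179,167), which matches the predicted full-forward position (178.6,167.4). The tube lies in the rest in both views, and the finger is well clear.

```bash
python3 -c "
from bench import workorder; print(workorder.job_done())"
```

```text
the job is handed in; nothing more can be done
None
```

I parked the tonearm and handed the job in after about 14 s of the 54 s allowed; no verdict came back. With the shut fingertips I pushed the cue lever fully back and the raised tube round to its rest. Then I pushed the lever fully forward and withdrew upwards.

**Last checks:**
- **Lever:** the knob appears within about 1 px of where it should be when fully forward.
- **Tube:** it came down from about 114 to 108 mm at the rest (measured on its surface). It looks centred over the rest in both camera views.
- **Robot:** it touches nothing, with the tool about 250 mm up.

**Disagreements:**
- **Swing angle:** scene depth gave about -0.02 rad. That method read about 0.02 rad low through the push, and the finger position gave about 0.006 rad just before the arm was let down. I take the true angle as near 0, but the raw reading is close to the 0.025 limit.
- **Force during the lever push:** the first push back showed a brief 16 N upward force, probably the fingertip pressing on top of the knob. It was gone by the next reading, and the lever still went fully back.

The capo and pick tin were not checked at the end; the robot never came down near either.

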